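# Refit the fine knob of a bench variable transformer and run it to zero

### The arm

A 7-joint arm with a two-finger parallel gripper is mounted at the origin on the work surface. World frame = base frame: x ahead of the robot, y to its left, z up, the work surface at z = 0. Lengths are in mm, angles in rad, forces in N, time in s.
With the tool pointing down it reaches from about 400 to 900 mm from the base axis. Payload 5.5 kg.
Tool frame: the origin (TCP) lies at the very end of the fingers, on their centre line; the grasp point (between the pads) lies arm.grip_point_offset behind it (arm.grip_point_offset is the distance from the TCP to the grasp point, in mm); z points along the fingers, y is the line along which they close (so a half turn about z gives the same grasp; the last joint's range is limited). The gripper opens to 92 mm and grips with 3 to 60 N. Pads are 19 mm wide; open, the fingers measure 130 mm over their backs; the gripper's body (75 mm by 190 mm) begins 47 mm behind the grasp point.
Start: joints at [0.263, 0.501, -0.427, 1.55, 0.221, 1.138, -0.21], TCP at [650, 0.037, 226.729] pointing down, gripper open.
Joint ranges: [-2.88, 2.88], [-0.31, 2.03], [-1.54, 1.56], [0.2, 2.42], [-1.41, 4.55], [0.19, 2.02], [-2.57, 2.57]. Speed limits (rad/s): [2.57, 2.57, 3.14, 3.14, 3.14, 3.14, 3.14].

### API

Orientations are given as a 3x3 rotation matrix whose columns are the frame's x, y, z axes.
In Python, from workcell import arm gives the robot as it stands. The module is installed in compiled form; this text tells all that it offers.
- The arm moves only by the tool carry_out, never from a script. Its argument "steps" is a list of rows, each an object of numbers: "hand": the opening in per cent of the stroke, from 0 (shut) to 100 (fully open); "tx", "ty", "tz": the shift along the tool's x, y, z in cm; "ax", "ay", "az": the turn, a rotation vector about the tool's x, y, z in units of 6 degrees (1.0 is 6 degrees). In form: [{"hand": .., "tx": .., "ty": .., "tz": .., "ax": .., "ay": .., "az": ..}, ...]. A call has exactly 10 rows; each row shifts and turns the commanded pose from where the row before left it, along the tool's axes as they then stand; what a row does not reach is not made up. A row lasts 1/10 s, in which the tool goes at most 50 mm and 8.59 degrees, less where a joint would pass 70% of its speed; a pose out of reach is approached as far as the arm can. A call with a gripper value outside its range is refused whole. The fingers move at their own pace and stop on an object; "grip_force" is the grip in N (left out, the last holds). Time passes only in rows, so rows that do not move let the fingers close, or fill a call up. It gives the time, the measured TCP pose, the force, the opening and the grip force at its end, in the units of the state.
- arm.get_state(): the state, without advancing time (a new reading comes with each control period).
- arm.camera(name): name is "scene" or "side" or "wrist"; returns a dict with "pixels" (400x640x3 uint8, red, green, blue), "fx", "fy", "cx", "cy" (pixels), "rvec" (rotation vector, rad) and "tvec" (3), from world to camera coordinates, as OpenCV has them; the wrist camera has in their place "mount" (4x4, takes a point from camera to tool coordinates, whose origin is the TCP and whose axes are the flange's). Camera axes: x right, y down, z forward; pixel columns grow to the right and rows downward; lengths in mm; the calibration is good to about 2 mm. A picture is of the moment at which its call begins: read the wrist's pose just before it. There is no depth.
- arm.sign_off(): hands the job in; it is judged then, once.
The state is a dict: "clock": time; "q": joint angles; "qd": joint speeds; "effort": joint torques, N m; "tcp_pos": TCP position; "orientation": TCP orientation; "wrist_force": force on the tool from outside, world axes, zero at the start; "wrist_torque": the same for the moment, N m; "grip_width": finger opening in mm; "grip_force": force on a finger pad.
Only numpy, scipy, OpenCV 4.12 (cv2) and the standard library are available. Lean on these libraries where they do the work, as an engineer would, in place of code of your own. Each camera call takes 0.05 s, during which the arm holds its last target. There are 200 camera calls.

### The job

The inner (fine) knob is off the bench transformer, the grey box with the bare shaft and pin on top: find it among the loose knobs - it is the largest one, with a hole right through its skirt - and lower it over the centre shaft and the anti-rotation pin until it sits fully down. Then turn it anticlockwise (seen from above) to its zero stop, so that it drives the shaft with it, and let go. Leave the coarse ring around it, the two other knobs, the screwdriver and the multimeter as they are.

Things in the scene. Friction and masses are not known exactly. Their poses are not given: they have to be found in the camera images.
- variac: Bench transformer, a heavy grey box that does not move, 190 (x) x 200 (y) x 122 mm high, meter and switch on its -x side. Origin: centre of its underside. In the middle of its top, on a 160 mm round scale plate, stand the black coarse ring and inside it the bare fine drive: a dark steel disc 68 mm across with a shaft in its middle and a pin beside it.
- seat (a point): Point on the fine drive's axis at the upper face of its disc, 147 mm above the underside of the box; the fitted knob's underside rests here, with its origin on this point. The frame turns with the drive: z up, y points to the pin, x is where the nose of the fitted knob points.
- shaft_top (a point): Top of the steel shaft: 11 mm in diameter, standing 34 mm above the seat; its last 8 mm are a cone that narrows to 5 mm.
- pin_top (a point): Top of the steel anti-rotation pin: 8 mm in diameter, 27 mm from the shaft's axis, standing 10 mm above the seat; its last 3.5 mm narrow to 4 mm.
- fine (a joint): Angle of the fine drive (disc, shaft and pin together), rad: 0 at its zero stop, growing clockwise seen from above, to 5.24. It starts 0.6 to 1.3 from zero and stays where left (friction 0.12 N m, no spring). At 0 a fitted knob's nose points to the scale's first long mark, front left seen from the robot: 150 degrees anticlockwise of the box's +x.
- coarse (a joint): Angle of the coarse ring, rad, 0 to 5.24, growing clockwise seen from above; stays where it is left (friction 0.25 N m). Not to be moved.
- coarse_mark (a point): The white line on the upper face of the coarse ring, at 51 mm from the axis. The ring is a black ring of 76 mm inner and about 126 mm outer diameter, its upper face 5 mm below the seat, so that the fitted knob overlaps its inner edge with 5 mm of air between them.
- knob: The loose fine knob, black, about 0.18 kg, upright on the bench mat. Origin: centre of the underside; z up, x towards the nose. Round skirt 82 mm across, 12 mm thick; on it an upright bar grip 26 mm wide (y), flat sides from x = -30 to +26, then a V nose to x = +39, its top 48 mm above the underside, with a white line to the nose. In the underside a central bore 13 mm wide, 40 mm deep for the shaft.
- knob_round: Bystander: a loose round fluted black knob, 60 mm in diameter and 34 mm high, with an aluminium cap; no hole. Origin: centre of the underside.
- knob_small: Bystander: a loose small black bar knob, round foot 54 mm in diameter, bar 46 x 16 mm, 30 mm high in all; no hole. Origin: centre of the underside.
- screwdriver: Bystander: a screwdriver 200 mm long and under 40 mm high, lying roughly along x between the box and the loose knobs.
- multimeter: Bystander: a yellow hand-held multimeter, 170 x 85 x 32 mm, lying on the robot's left. Origin: centre of its underside.
- knob_hole (a point): Centre, at the underside, of the hole right through the knob's skirt for the pin: 10 mm (x) by 11 mm (y, radial), 27 mm from the knob's axis on its +y side, beside the bar. Axes as knob.
Things that resemble listed ones, but are neither listed nor needed, are in the scene too. What is shaped like the knob but purple or yellow is not meant.

How it is judged (in metres and radians):
On the way, in this order (a step that is already met when the one before it is completed fails the run):
1. the knob sits fully down over the shaft and the pin (z of knob in the frame of seat below 0.003 m and horizontal distance between knob and seat below 0.003 m and angle between the x axis of knob and the x axis of seat, either way round below 0.12 rad), for 0.2 s.
2. the knob, still seated, has been turned to the zero stop (value of joint fine below 0.08 rad and z of knob in the frame of seat below 0.003 m and horizontal distance between knob and seat below 0.003 m), for 0.2 s.
At the end, for the whole second after the job is handed in: The fine knob rests fully down on the disc of the fine drive (underside within 3 mm of the seat, axis within 3 mm, pin in its hole, turned within 0.12 rad of the drive), the fine drive is within 0.08 rad of its zero stop, and the knob is at rest (all of step 2 and z of knob in the frame of seat above -0.003 m and angle between the x axis of knob and the x axis of seat, either way round below 0.12 rad and linear speed of knob below 0.01 m/s); the robot touches nothing.
It fails at once if the coarse ring is turned (its mark moves more than 6 mm) (distance of coarse_mark from where it was at the start of the episode above 0.006 m).
It fails at once if another loose knob, the screwdriver or the multimeter is moved more than 25 mm (distance of any of knob_round, knob_small, screwdriver, multimeter from where it was at the start of the episode above 0.025 m).
It also fails if it takes over 59 s, if anything falls off the work surface, if the arm or the gripper's body presses on something with over 40 N, if the wrist force passes 120 N, or if a joint passes its speed limit or range.

## Working session

There is one attempt and no reset: what is moved stays moved. The work goes in short steps, Python scripts to look and compute and a tool call to move; the robot and the scene stay as the last step left them, time stands still between calls to the robot, and variables do not carry over. Pictures are saved under pics/ and viewed, at most 10 in all, crops included, and the job is handed in when it is done.

Besides the shell and the picture viewer there is one more tool, called after "Emit:" as name(argument=value, ...), one argument or row to a line, values as JSON. carry_out: Moves the arm, as the interface text tells. Its arguments: {"type":"object","properties":{"steps":{"type":"array","items":{"type":"object","properties":{"hand":{"type":"number"},"tx":{"type":"number"},"ty":{"type":"number"},"tz":{"type":"number"},"ax":{"type":"number"},"ay":{"type":"number"},"az":{"type":"number"}}}},"grip_force":{"type":"number"}},"required":["steps"]}

```bash
mkdir -p pics
cat > h.py <<'E'
import numpy as np, cv2
from workcell import arm
def cam(n):
    s=arm.get_state(); c=arm.camera(n)
    K=np.array([[c['fx'],0,c['cx']],[0,c['fy'],c['cy']],[0,0,1.]])
    if n=='wrist':
        T=np.eye(4);T[:3,:3]=np.array(s['orientation']);T[:3,3]=s['tcp_pos']
        W=T@np.array(c['mount']); R=W[:3,:3].T; t=-R@W[:3,3]
    else:
        R=cv2.Rodrigues(np.array(c['rvec'],float))[0]; t=np.array(c['tvec'],float).ravel()
    return np.array(c['pixels']),K,R,t
def ray(K,R,t,uv,z):
    d=R.T@np.linalg.solve(K,[uv[0],uv[1],1.]); o=-R.T@t
    return o+d*(z-o[2])/d[2]
def proj(K,R,t,P):
    p=K@(R@np.array(P,float)+t); return p[:2]/p[2]
def save(n,im): cv2.imwrite('pics/'+n,cv2.cvtColor(im,cv2.COLOR_RGB2BGR))
E
python3 - <<'E'
from h import *
import pickle
D={n:cam(n) for n in('scene','side','wrist')}
pickle.dump(D,open('d0.pkl','wb'))
for n in D: print(n,D[n][1][0,0],-D[n][2].T@D[n][3],D[n][2][2])
save('a.png',np.vstack([D['scene'][0],D['side'][0]])[:, :]) 
save('a2.png',cv2.resize(np.vstack([D['scene'][0],D['side'][0]]),(480,600)))
save('w.png',D['wrist'][0]); save('s.png',D['scene'][0]); save('sd.png',D['side'][0])
print(arm.get_state(),arm.grip_point_offset)
E
```

```text
scene 499.8658085084583 [1450.63191326 -790.5525685  1118.75360566] [-0.56373949  0.5252045  -0.63746217]
side 493.42913493069574 [   5.09197639 -896.21709198 1189.85689034] [ 0.37081878  0.60187997 -0.70727218]
wrist 309.87330446641556 [650.01594865  69.95815543 385.24549141] [-9.31581623e-04 -2.58110825e-01 -9.66114866e-01]
{'clock': 0.15, 'q': array([ 0.2632055 ,  0.50165882, -0.4268236 ,  1.55118905,  0.22076498,
        1.13830089, -0.21033354]), 'qd': array([ 5.44426199e-04, -1.66077470e-03, -8.30208800e-05, -2.45086977e-03,
        3.32323629e-04,  1.76647779e-03,  4.96606436e-04]), 'effort': array([-7.47210433e-03, -5.67105460e+01, -5.82536548e+00, -2.79454994e+01,
       -6.86119194e-02,  2.65310478e-02,  1.03786256e-04]), 'tcp_pos': array([ 6.49463670e+02, -2.69228039e-02,  2.25908305e+02]), 'orientation': array([[ 2.24918120e-05,  9.99998854e-01, -1.51409175e-03],
       [ 9.99999995e-01, -2.23518144e-05,  9.24799561e-05],
       [ 9.24460074e-05, -1.51409382e-03, -9.99998849e-01]]), 'wrist_force': array([0.11466131, 0.21692834, 0.54481273]), 'wrist_torque': array([ 0.07051308, -0.04005395, -0.02187122]), 'grip_force': 0.0, 'grip_width': 91.72185290599604} 18.8
```

View pics/s.png

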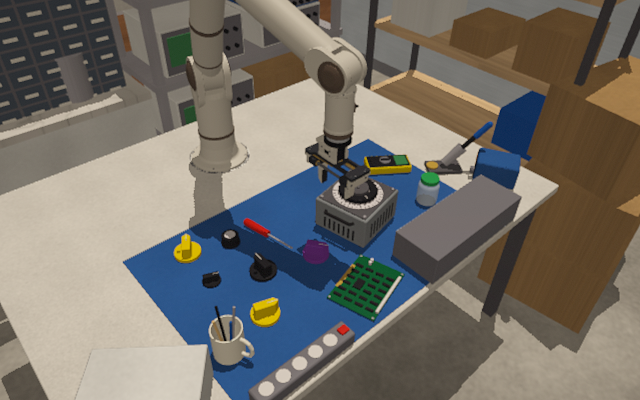

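View pics/sd.png

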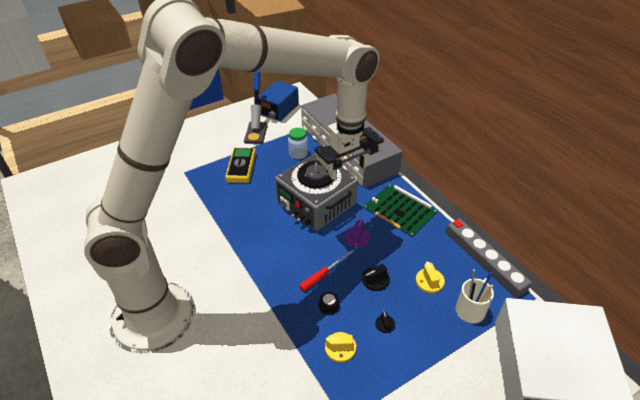

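Scene view: the knob-like things are black bar knob with a wide skirt (262,266), purple (316,250), yellow (186,248) and (265,312), round black (230,238), small black bar (211,279). In the side view the same black one is at (376,277). By the description I choose that one. The box's dial is at (358,192) in scene and (317,176) in side. Next is a close crop, with rough positions.

Run:
```python
from h import *
import pickle
D=pickle.load(open('d0.pkl','rb'))
S,V=D['scene'],D['side']
for n,a,b,z in [('knob',(262,268),(376,278),10),('round',(230,238),(329,302),17),('small',(211,279),(385,322),10),('purple',(316,252),(358,236),10),('ring',(358,192),(317,176),142),('redhandle',(256,228),(315,279),15)]:
    print(n,ray(*S[1:],a,z).round(),ray(*V[1:],b,z).round())
c1=cv2.resize(S[0][225:305,205:305],(400,320),interpolation=cv2.INTER_CUBIC)
c2=cv2.resize(V[0][240:320,330:430],(400,320),interpolation=cv2.INTER_CUBIC)
w=cv2.resize(D['wrist'][0],(400,250))
c3=cv2.resize(S[0][160:225,310:400],(400,280))
save('c.png',np.vstack([np.hstack([c1,c2]),np.hstack([w,c3[:250]])]))
```

```text
knob [ 591. -230.   10.] [ 600. -233.   10.]
round [ 429. -234.   17.] [ 435. -234.   17.]
small [ 530. -367.   10.] [ 533. -366.   10.]
purple [646. -65.  10.] [650. -69.  10.]
ring [632. 121. 142.] [612. 118. 142.]
redhandle [ 443. -144.   15.] [ 444. -144.   15.]
```

View pics/c.png

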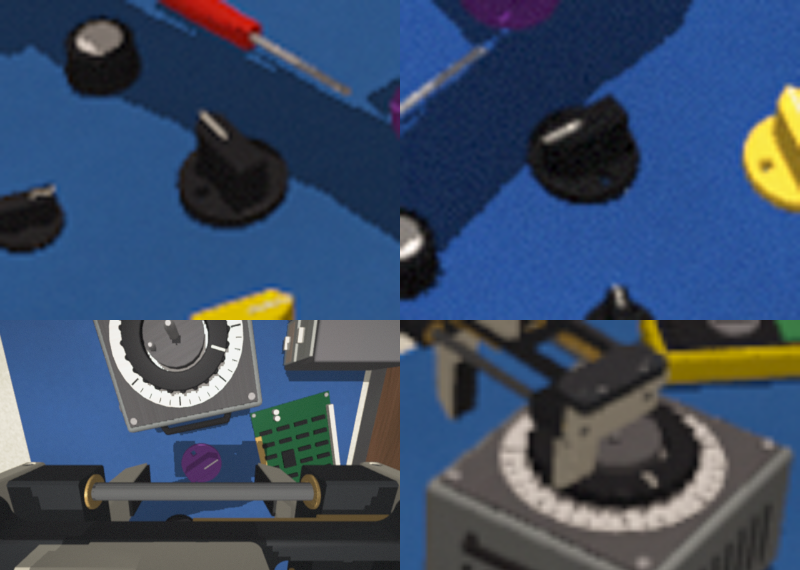

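Crop: the chosen black knob has a wide skirt with a through hole, seen at (205,188) in the left panel and (605,183) in the right one. So it is the wanted knob, at about (596,-231), reachable, with a plausible height. The wrist view shows the dial at the top with the shaft and pin bare. First I'll look at the dial from close by.

Emit:
carry_out(
  steps=[
    {"hand":100,"tx":1,"ty":-0.5},
    {"hand":100,"tx":1.5,"ty":-0.5},
    {"hand":100,"tx":1.5,"ty":-0.5},
    {"hand":100,"tx":1.5,"ty":-0.5},
    {"hand":100,"tx":1.5,"ty":-0.5},
    {"hand":100,"tx":1,"ty":-0.5},
    {"hand":100},
    {"hand":100},
    {"hand":100},
    {"hand":100},
  ],
)

```text
invalid input at $.steps[0]: expected keys hand, tx, ty, tz, ax, ay, az
```

Run:
```python
from h import *
import pickle
d=cam('wrist'); pickle.dump(d,open('dial.pkl','wb'))
save('dial.png',d[0]); s=arm.get_state(); print(s['clock'],s['tcp_pos'],s['qd'].max())
```

```text
0.2 [6.49563592e+02 1.92494578e-02 2.26063926e+02] 0.0004659938165426036
```

View pics/dial.png

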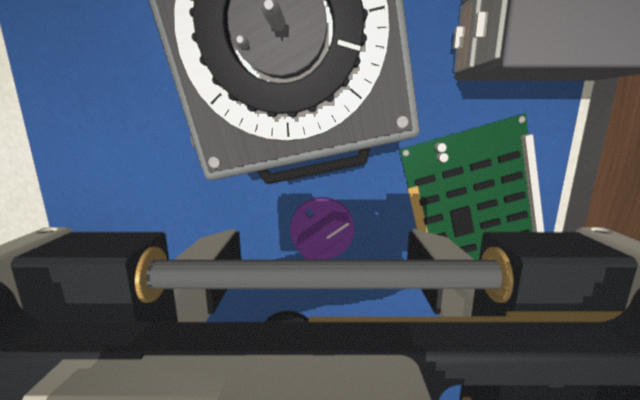

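The move was refused (all keys are needed). The picture is still from the start pose: shaft top at (268,5), pin top at (240,40), purple decoy at (322,228). I'll move 60 mm closer.

Emit:
carry_out(
  steps=[
    {"hand":100,"tx":1,"ty":-0.5,"tz":0,"ax":0,"ay":0,"az":0},
    {"hand":100,"tx":1.5,"ty":-1,"tz":0,"ax":0,"ay":0,"az":0},
    {"hand":100,"tx":1.5,"ty":-1,"tz":0,"ax":0,"ay":0,"az":0},
    {"hand":100,"tx":1.5,"ty":-0.5,"tz":0,"ax":0,"ay":0,"az":0},
    {"hand":100,"tx":0.5,"ty":0,"tz":0,"ax":0,"ay":0,"az":0},
    {"hand":100,"tx":0,"ty":0,"tz":0,"ax":0,"ay":0,"az":0},
    {"hand":100,"tx":0,"ty":0,"tz":0,"ax":0,"ay":0,"az":0},
    {"hand":100,"tx":0,"ty":0,"tz":0,"ax":0,"ay":0,"az":0},
    {"hand":100,"tx":0,"ty":0,"tz":0,"ax":0,"ay":0,"az":0},
    {"hand":100,"tx":0,"ty":0,"tz":0,"ax":0,"ay":0,"az":0},
  ],
)

```text
clock: 1.2
tcp_pos: [620.2, 59.3, 226.6]
orientation: [[0.001, 1.0, -0.0], [1.0, -0.001, -0.0], [-0.0, -0.0, -1.0]]
wrist_force: [-0.2, 0.3, -0.4]
grip_width: 91.6
grip_force: 0.0
```

Run:
```python
from h import *
import pickle
d=cam('wrist'); pickle.dump(d,open('dial.pkl','wb'))
save('dial2.png',cv2.resize(d[0][0:230,130:450],(800,575),interpolation=cv2.INTER_CUBIC)); s=arm.get_state(); print(s['clock'],s['tcp_pos'],s['qd'].max())
```

```text
1.25 [620.10808138  59.47018292 226.59968195] 0.0024832436857598157
```

View pics/dial2.png

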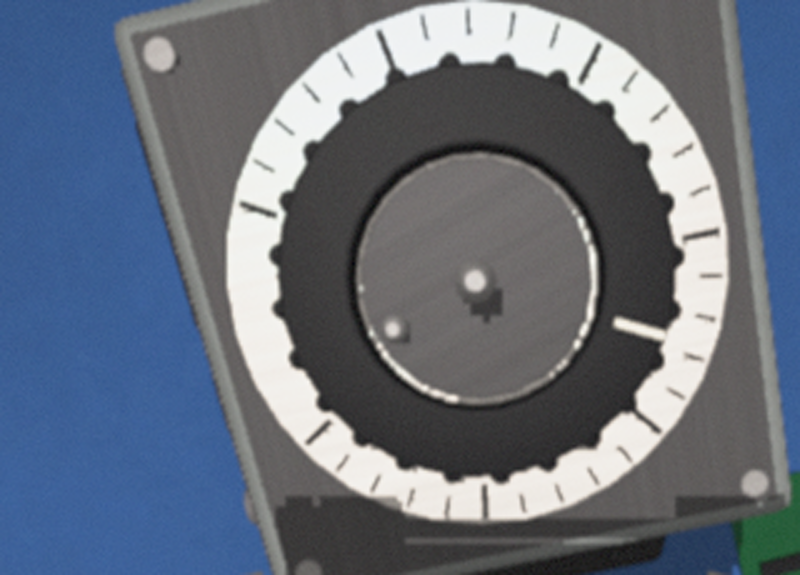

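Dial view (crop is 2.5x, offset 130): shaft top at crop (475,281), pin top (393,328), disc edge an ellipse around (478,278), box screws (160,54), (755,483), (308,570), coarse mark (640,330). Now I'll turn these into positions.

Run:
```python
from h import *
import pickle
im,K,R,t=pickle.load(open('dial.pkl','rb'))
f=lambda p,z: ray(K,R,t,(130+(p[0]+.5)/2.5-.5,(p[1]+.5)/2.5-.5),z)
hsv=cv2.cvtColor(im,cv2.COLOR_RGB2HSV); g=im.max(2)
# refine bright blobs
def blob(u,v,th,r=5):
    p=g[v-r:v+r+1,u-r:u+r+1].astype(float); w=np.clip(p-th,0,None); yy,xx=np.mgrid[-r:r+1,-r:r+1]
    return u+(w*xx).sum()/w.sum(),v+(w*yy).sum()/w.sum()
sh=blob(320,112,170); pi=blob(287,131,170); print(sh,pi)
S=ray(K,R,t,sh,181);P=ray(K,R,t,pi,157); print('shaft',S,'pin',P,np.linalg.norm((P-S)[:2]),'ang',np.degrees(np.arctan2(*(P-S)[1::-1])))
sc=np.array([f(p,122) for p in[(160,54),(755,483),(308,570)]]);print(sc, (sc[0]+sc[1])/2)
e=sc[1]-sc[2];print('box yaw from screws',np.degrees(np.arctan2(e[1],e[0])),np.linalg.norm(e))
# disc and ring via ellipse of points rayed: plate outer
m=(g>170).astype(np.uint8); m[232:]=0
c,_=cv2.findContours(m,cv2.RETR_EXTERNAL,cv2.CHAIN_APPROX_NONE)
c=max(c,key=cv2.contourArea); h=cv2.convexHull(c)
for z in(122,124,126):
    q=np.array([ray(K,R,t,p[0],z)[:2] for p in h],np.float32)
    print('plate',z,cv2.fitEllipse(q))
for a in [(378,34),(605,45),(690,238),(240,207),(312,440),(657,430),(486,515)]:
    v=f(a,123)-S; print(a,np.degrees(np.arctan2(v[1],v[0])).round(1),np.linalg.norm(v[:2]).round(1))
for a in [(478,152),(478,405),(357,280),(598,278)]: print(f(a,147))
```

```text
(np.float64(319.50624063904144), np.float64(111.84972541188218)) (np.float64(286.54879594423323), np.float64(131.1977186311787))
shaft [618.0690227  132.52920251 181.        ] pin [593.91469205 119.46394537 157.        ] 27.461475441639216 ang -151.59071468790412
[[521.44922789 200.04551889 122.        ]
 [715.47131158  65.03567099 122.        ]
 [556.76743223  32.74451481 122.        ]] [618.46026974 132.54059494 122.        ]
box yaw from screws 11.500862172942952 161.9556732245787
plate 122 ((618.1427001953125, 132.4984893798828), (164.1129913330078, 164.1872100830078), 75.16629028320312)
plate 124 ((618.161376953125, 132.47457885742188), (162.87001037597656, 162.9436798095703), 75.16927337646484)
plate 126 ((618.1800537109375, 132.45066833496094), (161.62704467773438, 161.7001495361328), 75.16670227050781)
(378, 34) 112.2 78.5
(605, 45) 60.7 79.9
(690, 238) 11.5 70.2
(240, 207) 162.7 79.0
(312, 440) -137.6 77.0
(657, 430) -38.2 78.5
(486, 515) -87.8 78.9
[618.77364176 168.27338143 147.        ]
[618.5855001   95.97988812 147.        ]
[582.76630419 133.17490407 147.        ]
[654.28537074 133.72473551 147.        ]
```

Emit:
carry_out(
  steps=[
    {"hand":100,"tx":-1.5,"ty":0,"tz":0,"ax":0,"ay":0,"az":0},
    {"hand":100,"tx":-3,"ty":-0.3,"tz":0,"ax":0,"ay":0,"az":0},
    {"hand":100,"tx":-4,"ty":-0.5,"tz":0,"ax":0,"ay":0,"az":0},
    {"hand":100,"tx":-4,"ty":-0.5,"tz":0,"ax":0,"ay":0,"az":0},
    {"hand":100,"tx":-4,"ty":-0.5,"tz":0,"ax":0,"ay":0,"az":0},
    {"hand":100,"tx":-4,"ty":-0.5,"tz":0,"ax":0,"ay":0,"az":0},
    {"hand":100,"tx":-3,"ty":-0.1,"tz":0,"ax":0,"ay":0,"az":0},
    {"hand":100,"tx":-1.5,"ty":0,"tz":0,"ax":0,"ay":0,"az":0},
    {"hand":100,"tx":0,"ty":0,"tz":0,"ax":0,"ay":0,"az":0},
    {"hand":100,"tx":0,"ty":0,"tz":0,"ax":0,"ay":0,"az":0},
  ],
)

```text
clock: 2.25
tcp_pos: [596.2, -188.4, 226.6]
orientation: [[-0.001, 1.0, 0.0], [1.0, 0.001, 0.001], [0.001, 0.0, -1.0]]
wrist_force: [0.3, 0.5, -0.4]
grip_width: 91.9
grip_force: 0.0
```

Run:
```python
from h import *
import pickle
d=cam('wrist'); pickle.dump(d,open('kn.pkl','wb'))
save('kn.png',cv2.resize(d[0][0:300],(800,375))); s=arm.get_state(); print(s['clock'],s['tcp_pos'],s['qd'].max())
```

```text
2.3 [ 596.43997668 -187.36905571  226.71072355] 0.0042042699998449855
```

View pics/kn.png

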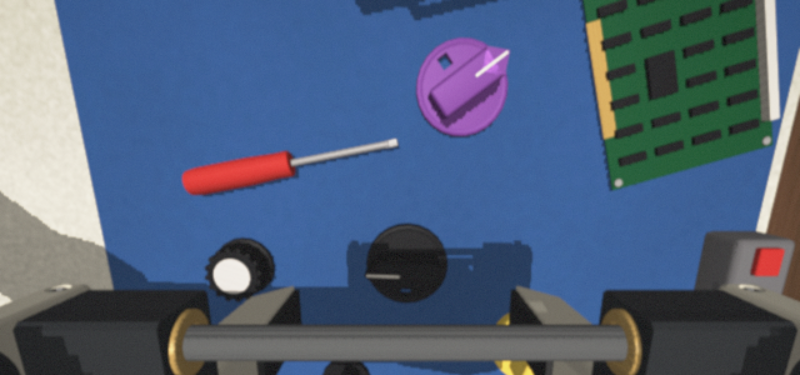

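Dial numbers agree with each other: axis (618.3,132.5) from shaft, plate and screws; pin at radius 27.5; box yaw about 12°. So the fitted nose should point to 118.4°, with zero at about 162° (fine ≈ 0.76, inside 0.6–1.3).
Knob view: target knob at (407,262), white line (367,275)–(400,277), nose towards −x, centre about (603,-231). The purple one at (463,87) is the decoy. I'll go above it, rotate a quarter turn and descend for a close look.

Emit:
carry_out(
  steps=[
    {"hand":100,"tx":-1.2,"ty":0.3,"tz":0,"ax":0,"ay":0,"az":0},
    {"hand":100,"tx":-2,"ty":0.3,"tz":0,"ax":0,"ay":0,"az":0},
    {"hand":100,"tx":-1.2,"ty":0,"tz":0,"ax":0,"ay":0,"az":-1},
    {"hand":100,"tx":0,"ty":0,"tz":1,"ax":0,"ay":0,"az":-1.3},
    {"hand":100,"tx":0,"ty":0,"tz":1.5,"ax":0,"ay":0,"az":-1.3},
    {"hand":100,"tx":0,"ty":0,"tz":1.5,"ax":0,"ay":0,"az":-1.3},
    {"hand":100,"tx":0,"ty":0,"tz":1.5,"ax":0,"ay":0,"az":-1.3},
    {"hand":100,"tx":0,"ty":0,"tz":1.5,"ax":0,"ay":0,"az":-1.3},
    {"hand":100,"tx":0,"ty":0,"tz":1.5,"ax":0,"ay":0,"az":-1.3},
    {"hand":100,"tx":0,"ty":0,"tz":1.5,"ax":0,"ay":0,"az":-1.3},
  ],
)

```text
clock: 3.3
tcp_pos: [602.2, -235.7, 125.9]
orientation: [[-0.874, 0.487, 0.0], [0.487, 0.874, -0.001], [-0.0, -0.001, -1.0]]
wrist_force: [0.1, 0.1, 0.3]
grip_width: 91.8
grip_force: 0.0
```

Emit:
carry_out(
  steps=[
    {"hand":100,"tx":0,"ty":0,"tz":1,"ax":0,"ay":0,"az":-1.3},
    {"hand":100,"tx":0,"ty":0,"tz":0.5,"ax":0,"ay":0,"az":-1.3},
    {"hand":100,"tx":0,"ty":0,"tz":0,"ax":0,"ay":0,"az":-1.3},
    {"hand":100,"tx":0,"ty":0,"tz":0,"ax":0,"ay":0,"az":-1},
    {"hand":100,"tx":0,"ty":0,"tz":0,"ax":0,"ay":0,"az":0},
    {"hand":100,"tx":0,"ty":0,"tz":0,"ax":0,"ay":0,"az":0},
    {"hand":100,"tx":0,"ty":0,"tz":0,"ax":0,"ay":0,"az":0},
    {"hand":100,"tx":0,"ty":0,"tz":0,"ax":0,"ay":0,"az":0},
    {"hand":100,"tx":0,"ty":0,"tz":0,"ax":0,"ay":0,"az":0},
    {"hand":100,"tx":0,"ty":0,"tz":0,"ax":0,"ay":0,"az":0},
  ],
)

```text
clock: 4.3
tcp_pos: [602.1, -233.9, 111.9]
orientation: [[-1.0, 0.0, 0.0], [0.0, 1.0, -0.0], [-0.0, -0.0, -1.0]]
wrist_force: [0.1, -0.1, -0.0]
grip_width: 92.0
grip_force: 0.0
```

Run:
```python
from h import *
import pickle
d=cam('wrist'); pickle.dump(d,open('kn2.pkl','wb'))
g=np.clip(d[0][100:400,160:480].astype(float)*1.8,0,255).astype(np.uint8)
save('kn2.png',cv2.resize(g,(640,600),interpolation=cv2.INTER_CUBIC)); s=arm.get_state(); print(s['clock'],s['tcp_pos'],s['qd'].max(),s['q'])
```

```text
4.35 [ 602.05164769 -233.87495756  111.79886429] 0.0015193557526748543 [ 0.79225049  0.67898797 -0.66239326  1.64607754  0.4818652   0.98559139
  1.53627458]
```

View pics/kn2.png

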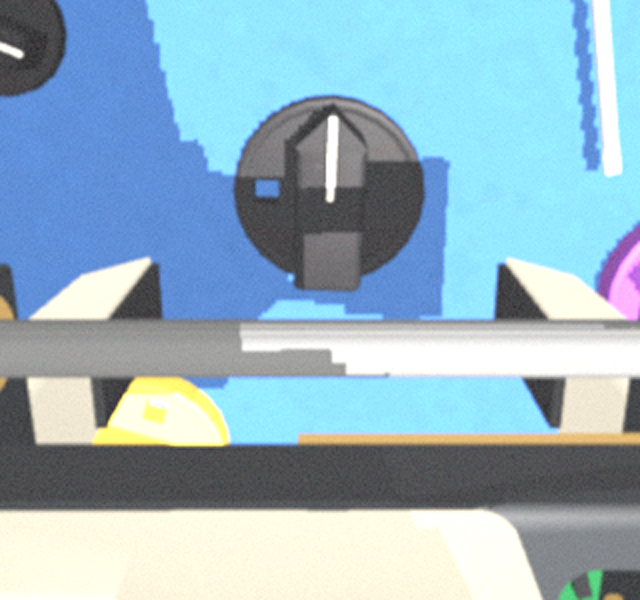

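Close view (2x, offset 160,100): wanted knob centred at about (329,188), hole at (267,188), line from (333,117) to (330,200), bar back end (303..360,289), nose up (towards −x). Purple and yellow decoys sit at the edges.

Run:
```python
from h import *
import pickle
im,K,R,t=pickle.load(open('kn2.pkl','rb'))
f=lambda p,z: ray(K,R,t,(160+(p[0]+.5)/2-.5,100+(p[1]+.5)/2-.5),z)
g=im[100:400,160:480].astype(int)
m=((g.min(2)>95)&(g.max(2)-g.min(2)<60)).astype(np.uint8); m[:50]=0;m[102:]=0;m[:,:155]=0;m[:,:][:,178:]=0
ys,xs=np.nonzero(m);print(len(xs))
L=np.array([ray(K,R,t,(160+x,100+y),48)[:2] for x,y in zip(xs,ys)],np.float32)
vx,vy,x0,y0=cv2.fitLine(L,cv2.DIST_HUBER,0,.01,.01).ravel()
print('line dir',np.degrees(np.arctan2(vy,vx)),x0,y0,L.min(0),L.max(0))
for n,p,z in [('tip',(332,106),48),('bl',(303,289),48),('br',(360,289),48),('hole',(267,188),12),('sl',(235,186),8),('sr',(424,186),8),('st',(330,96),12)]: print(n,f(p,z).round(1))
# skirt top by non-blue mask extent
b=((g[...,2]-g[...,0])<25).astype(np.uint8); b[:45]=0;b[136:]=0;b[:,:112]=0;b[:,215:]=0
c,_=cv2.findContours(b,cv2.RETR_EXTERNAL,cv2.CHAIN_APPROX_NONE);c=max(c,key=cv2.contourArea)
q=np.array([ray(K,R,t,(160+p[0][0],100+p[0][1]),10)[:2] for p in c if p[0][1]<128],np.float32)
A=np.c_[2*q,np.ones(len(q))];s=np.linalg.lstsq(A,(q**2).sum(1),rcond=None)[0];print('skirt',s[:2],np.sqrt(s[2]+s[0]**2+s[1]**2))
```

```text
222
line dir -2.0961366 576.6189 -231.86235 [ 561.79065 -233.652  ] [ 593.11194 -229.32068]
tip [ 558.  -231.7   48. ]
bl [ 628.7 -242.8   48. ]
br [ 628.7 -220.7   48. ]
hole [ 597.2 -259.4   12. ]
sl [ 597.3 -273.7    8. ]
sr [ 597.3 -191.1    8. ]
st [ 557.9 -232.3   12. ]
skirt [ 599.68903218 -232.69614432] 40.65806093289838
```

Measures agree: centre (598.5,-232.5), skirt radius 40.7, nose azimuth 177.9°. Now descend and grasp.

Emit:
carry_out(
  grip_force=30,
  steps=[
    {"hand":100,"tx":0.35,"ty":0.14,"tz":0,"ax":0,"ay":0,"az":0.35},
    {"hand":100,"tx":0,"ty":0,"tz":1.5,"ax":0,"ay":0,"az":0},
    {"hand":100,"tx":0,"ty":0,"tz":2,"ax":0,"ay":0,"az":0},
    {"hand":100,"tx":0,"ty":0,"tz":2,"ax":0,"ay":0,"az":0},
    {"hand":100,"tx":0,"ty":0,"tz":2,"ax":0,"ay":0,"az":0},
    {"hand":100,"tx":0,"ty":0,"tz":1.3,"ax":0,"ay":0,"az":0},
    {"hand":100,"tx":0,"ty":0,"tz":0.7,"ax":0,"ay":0,"az":0},
    {"hand":100,"tx":0,"ty":0,"tz":0,"ax":0,"ay":0,"az":0},
    {"hand":100,"tx":0,"ty":0,"tz":0,"ax":0,"ay":0,"az":0},
    {"hand":100,"tx":0,"ty":0,"tz":0,"ax":0,"ay":0,"az":0},
  ],
)

```text
clock: 5.35
tcp_pos: [599.4, -232.7, 17.7]
orientation: [[-0.999, 0.037, 0.002], [0.037, 0.999, -0.001], [-0.002, -0.0, -1.0]]
wrist_force: [-0.0, -0.8, 1.1]
grip_width: 91.7
grip_force: 0.0
```

Emit:
carry_out(
  grip_force=30,
  steps=[
    {"hand":60,"tx":0,"ty":0,"tz":0,"ax":0,"ay":0,"az":0},
    {"hand":40,"tx":0,"ty":0,"tz":0,"ax":0,"ay":0,"az":0},
    {"hand":20,"tx":0,"ty":0,"tz":0,"ax":0,"ay":0,"az":0},
    {"hand":0,"tx":0,"ty":0,"tz":0,"ax":0,"ay":0,"az":0},
    {"hand":0,"tx":0,"ty":0,"tz":0,"ax":0,"ay":0,"az":0},
    {"hand":0,"tx":0,"ty":0,"tz":0,"ax":0,"ay":0,"az":0},
    {"hand":0,"tx":0,"ty":0,"tz":0,"ax":0,"ay":0,"az":0},
    {"hand":0,"tx":0,"ty":0,"tz":0,"ax":0,"ay":0,"az":0},
    {"hand":0,"tx":0,"ty":0,"tz":0,"ax":0,"ay":0,"az":0},
    {"hand":0,"tx":0,"ty":0,"tz":0,"ax":0,"ay":0,"az":0},
  ],
)

```text
clock: 6.35
tcp_pos: [598.5, -232.6, 16.7]
orientation: [[-0.999, 0.037, 0.0], [0.037, 0.999, -0.0], [-0.0, -0.0, -1.0]]
wrist_force: [-0.2, -0.6, 0.2]
grip_width: 25.8
grip_force: 30.0
```

Grasped (25.8 mm). Lift.

Emit:
carry_out(
  steps=[
    {"hand":0,"tx":0,"ty":0,"tz":-1,"ax":0,"ay":0,"az":0},
    {"hand":0,"tx":0,"ty":0,"tz":-2,"ax":0,"ay":0,"az":0},
    {"hand":0,"tx":0,"ty":0,"tz":-3,"ax":0,"ay":0,"az":0},
    {"hand":0,"tx":0,"ty":0,"tz":-3,"ax":0,"ay":0,"az":0},
    {"hand":0,"tx":0,"ty":0,"tz":-3,"ax":0,"ay":0,"az":0},
    {"hand":0,"tx":0,"ty":0,"tz":-3,"ax":0,"ay":0,"az":0},
    {"hand":0,"tx":0,"ty":0,"tz":-3,"ax":0,"ay":0,"az":0},
    {"hand":0,"tx":0,"ty":0,"tz":-3,"ax":0,"ay":0,"az":0},
    {"hand":0,"tx":0,"ty":0,"tz":-1.5,"ax":0,"ay":0,"az":0},
    {"hand":0,"tx":0,"ty":0,"tz":-0.5,"ax":0,"ay":0,"az":0},
  ],
)

```text
clock: 7.35
tcp_pos: [599.4, -232.6, 248.9]
orientation: [[-0.999, 0.036, 0.003], [0.036, 0.999, -0.001], [-0.003, -0.001, -1.0]]
wrist_force: [0.5, 0.3, -1.3]
grip_width: 25.7
grip_force: 30.0
```

Emit:
carry_out(
  steps=[
    {"hand":0,"tx":0,"ty":1,"tz":0,"ax":0,"ay":0,"az":0},
    {"hand":0,"tx":0,"ty":3,"tz":0,"ax":0,"ay":0,"az":0},
    {"hand":0,"tx":0,"ty":4.5,"tz":0,"ax":0,"ay":0,"az":0},
    {"hand":0,"tx":0,"ty":4.5,"tz":0,"ax":0,"ay":0,"az":0},
    {"hand":0,"tx":0,"ty":4.5,"tz":0,"ax":0,"ay":0,"az":0},
    {"hand":0,"tx":0,"ty":4.5,"tz":0,"ax":0,"ay":0,"az":0},
    {"hand":0,"tx":0,"ty":4.5,"tz":0,"ax":0,"ay":0,"az":0},
    {"hand":0,"tx":0,"ty":4.5,"tz":0,"ax":0,"ay":0,"az":0},
    {"hand":0,"tx":0,"ty":3,"tz":0,"ax":0,"ay":0,"az":0},
    {"hand":0,"tx":0,"ty":1,"tz":0,"ax":0,"ay":0,"az":0},
  ],
)

```text
clock: 8.35
tcp_pos: [608.8, 123.5, 245.0]
orientation: [[-1.0, 0.029, -0.003], [0.029, 1.0, 0.003], [0.003, 0.003, -1.0]]
wrist_force: [0.3, -0.6, -1.0]
grip_width: 26.3
grip_force: 30.0
```

Emit:
carry_out(
  steps=[
    {"hand":0,"tx":0,"ty":0,"tz":0,"ax":0,"ay":0,"az":0.7},
    {"hand":0,"tx":0,"ty":0,"tz":0,"ax":0,"ay":0,"az":1.2},
    {"hand":0,"tx":0,"ty":0,"tz":0,"ax":0,"ay":0,"az":1.2},
    {"hand":0,"tx":0,"ty":0,"tz":0,"ax":0,"ay":0,"az":1.2},
    {"hand":0,"tx":0,"ty":0,"tz":0,"ax":0,"ay":0,"az":1.2},
    {"hand":0,"tx":0,"ty":0,"tz":0,"ax":0,"ay":0,"az":1.2},
    {"hand":0,"tx":0,"ty":0,"tz":0,"ax":0,"ay":0,"az":1.2},
    {"hand":0,"tx":0,"ty":0,"tz":0,"ax":0,"ay":0,"az":1.2},
    {"hand":0,"tx":0,"ty":0,"tz":0,"ax":0,"ay":0,"az":0.8},
    {"hand":0,"tx":0,"ty":0,"tz":0,"ax":0,"ay":0,"az":0},
  ],
)

```text
clock: 9.35
tcp_pos: [610.3, 116.4, 245.0]
orientation: [[-0.476, 0.879, -0.003], [0.879, 0.476, -0.001], [0.0, -0.003, -1.0]]
wrist_force: [0.2, -0.5, -1.3]
grip_width: 25.7
grip_force: 30.0
```

Run:
```python
from h import *
import pickle
d=cam('wrist'); pickle.dump(d,open('hold.pkl','wb'))
s=arm.get_state(); print(s['clock'],s['tcp_pos'],s['orientation'][:,:2].round(4).tolist(),s['grip_width'],s['wrist_force'],s['q'].round(2))
save('hold.png',np.clip(d[0]*1.5,0,255).astype(np.uint8))
```

```text
9.4 [610.43158617 116.5728079  245.24190184] [[-0.4785, 0.8781], [0.8781, 0.4785], [0.0004, -0.0026]] 25.821842317630956 [ 0.19057758 -0.30500496 -2.22532717] [ 0.19  0.46 -0.57  1.6   0.27  1.16  0.06]
```

View pics/hold.png

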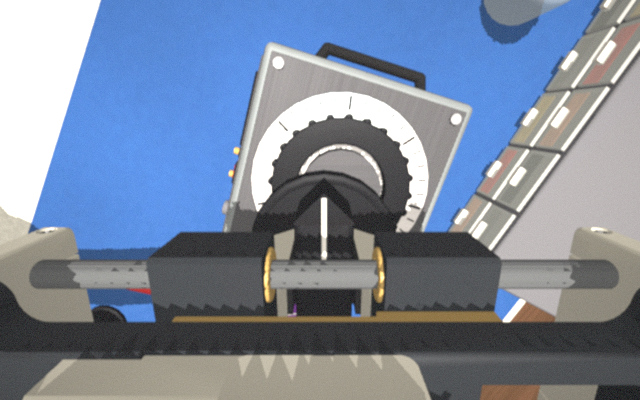

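The knob is held square; its white line is at col 324, rows 197–258, with the skirt front at (323,172). The plate and ring are visible behind it. I'll check the dial centre and the knob offset from this same picture.

```bash
cat > m.py <<'E'
from h import *
import pickle
def circ(q):
    A=np.c_[2*q,np.ones(len(q))];s=np.linalg.lstsq(A,(q**2).sum(1),rcond=None)[0];return s[:2],np.sqrt(s[2]+s[0]**2+s[1]**2)
E
python3 - <<'E'
from m import *
im,K,R,t=pickle.load(open('hold.pkl','rb'))
s=arm.get_state(); T=np.array(s['orientation']);p=np.array(s['tcp_pos'])
tool=lambda P: T.T@(P-p)
zu=p[2]-16.7
print('skirt front tool',tool(ray(K,R,t,(323,172),zu+12)))
i=im.astype(int)
m=((i.min(2)>130)&(i.max(2)-i.min(2)<50)).astype(np.uint8)
l=m.copy();l[:195]=0;l[230:]=0;l[:,:316]=0;l[:,332:]=0
ys,xs=np.nonzero(l);L=np.array([tool(ray(K,R,t,(x,y),zu+48))[:2] for x,y in zip(xs,ys)],np.float32)
print('line tool',len(L),cv2.fitLine(L,cv2.DIST_HUBER,0,.01,.01).ravel(),L.min(0),L.max(0))
m[222:]=0;m[:85]=0;m[:,:240]=0;m[:,440:]=0
c,_=cv2.findContours(m,cv2.RETR_EXTERNAL,cv2.CHAIN_APPROX_NONE);c=max(c,key=cv2.contourArea);print(cv2.boundingRect(c))
h=cv2.convexHull(c)[:,0]; h=np.array([u for u in h if u[1]<205])
for z in (124,126): 
    q=np.array([ray(K,R,t,u,z)[:2] for u in h]);print('plate',z,circ(q))
E
```

```text
skirt front tool [41.21900423  0.31704401  4.71565454]
line tool 191 [9.9997175e-01 7.5139878e-03 2.8373388e+01 7.3064119e-01] [22.198387 -0.553133] [36.24705    1.6428763]
(251, 91, 178, 131)
plate 124 (array([618.81811886, 131.88623828]), np.float64(81.73906983578371))
plate 126 (array([618.52763396, 132.21638699]), np.float64(81.1562792985323))
```

The same-picture check agrees to about 0.5 mm. Move to above the shaft.

Emit:
carry_out(
  steps=[
    {"hand":0,"tx":0.5,"ty":0.7,"tz":0,"ax":0,"ay":0,"az":0},
    {"hand":0,"tx":0.52,"ty":0.73,"tz":0,"ax":0,"ay":0,"az":0},
    {"hand":0,"tx":0,"ty":0,"tz":1,"ax":0,"ay":0,"az":0},
    {"hand":0,"tx":0,"ty":0,"tz":1.5,"ax":0,"ay":0,"az":0},
    {"hand":0,"tx":0,"ty":0,"tz":1.2,"ax":0,"ay":0,"az":0},
    {"hand":0,"tx":0,"ty":0,"tz":0.5,"ax":0,"ay":0,"az":0},
    {"hand":0,"tx":0,"ty":0,"tz":0,"ax":0,"ay":0,"az":0},
    {"hand":0,"tx":0,"ty":0,"tz":0,"ax":0,"ay":0,"az":0},
    {"hand":0,"tx":0,"ty":0,"tz":0,"ax":0,"ay":0,"az":0},
    {"hand":0,"tx":0,"ty":0,"tz":0,"ax":0,"ay":0,"az":0},
  ],
)

```text
clock: 10.4
tcp_pos: [619.5, 133.1, 205.5]
orientation: [[-0.477, 0.879, 0.001], [0.879, 0.477, 0.0], [-0.0, 0.001, -1.0]]
wrist_force: [0.6, 0.0, -1.8]
grip_width: 25.8
grip_force: 30.0
```

Run:
```python
from h import *
for k in range(3):
    s=arm.get_state(); print(s['clock'],s['tcp_pos'],s['wrist_force'].round(1),np.degrees(np.arctan2(s['orientation'][1,0],s['orientation'][0,0]))); arm.camera('side')
```

```text
10.4 [619.45491619 133.0746919  205.45461183] [ 0.6  0.  -1.8] 118.49761077693854
10.45 [619.40898659 133.0618689  205.36384993] [-0.1  0.5 -0.5] 118.49748093128666
10.5 [619.30506658 133.02669042 205.27099506] [ 1.3 -0.4 -1.3] 118.49774741757673
```

Emit:
carry_out(
  steps=[
    {"hand":0,"tx":0,"ty":-0.05,"tz":0,"ax":0,"ay":0,"az":0},
    {"hand":0,"tx":0,"ty":0,"tz":0,"ax":0,"ay":0,"az":0},
    {"hand":0,"tx":0,"ty":0,"tz":0,"ax":0,"ay":0,"az":0},
    {"hand":0,"tx":0,"ty":0,"tz":0.4,"ax":0,"ay":0,"az":0},
    {"hand":0,"tx":0,"ty":0,"tz":0.4,"ax":0,"ay":0,"az":0},
    {"hand":0,"tx":0,"ty":0,"tz":0.4,"ax":0,"ay":0,"az":0},
    {"hand":0,"tx":0,"ty":0,"tz":0.4,"ax":0,"ay":0,"az":0},
    {"hand":0,"tx":0,"ty":0,"tz":0.4,"ax":0,"ay":0,"az":0},
    {"hand":0,"tx":0,"ty":0,"tz":0,"ax":0,"ay":0,"az":0},
    {"hand":0,"tx":0,"ty":0,"tz":0,"ax":0,"ay":0,"az":0},
  ],
)

```text
clock: 11.55
tcp_pos: [618.5, 132.8, 184.6]
orientation: [[-0.477, 0.879, -0.0], [0.879, 0.477, 0.0], [0.0, -0.0, -1.0]]
wrist_force: [-0.8, -0.5, -1.3]
grip_width: 25.8
grip_force: 30.0
```

The shaft is in the bore with no side force. Go on down.

Emit:
carry_out(
  steps=[
    {"hand":0,"tx":0,"ty":-0.03,"tz":0.3,"ax":0,"ay":0,"az":0},
    {"hand":0,"tx":0,"ty":0,"tz":0.3,"ax":0,"ay":0,"az":0},
    {"hand":0,"tx":0,"ty":0,"tz":0.3,"ax":0,"ay":0,"az":0},
    {"hand":0,"tx":0,"ty":0,"tz":0.2,"ax":0,"ay":0,"az":0},
    {"hand":0,"tx":0,"ty":0,"tz":0.2,"ax":0,"ay":0,"az":0},
    {"hand":0,"tx":0,"ty":0,"tz":0,"ax":0,"ay":0,"az":0},
    {"hand":0,"tx":0,"ty":0,"tz":0,"ax":0,"ay":0,"az":0},
    {"hand":0,"tx":0,"ty":0,"tz":0,"ax":0,"ay":0,"az":0},
    {"hand":0,"tx":0,"ty":0,"tz":0,"ax":0,"ay":0,"az":0},
    {"hand":0,"tx":0,"ty":0,"tz":0,"ax":0,"ay":0,"az":0},
  ],
)

```text
clock: 12.55
tcp_pos: [618.4, 132.6, 171.9]
orientation: [[-0.477, 0.879, 0.0], [0.879, 0.477, 0.0], [-0.0, 0.0, -1.0]]
wrist_force: [-0.4, 0.0, -0.7]
grip_width: 26.1
grip_force: 30.0
```

Emit:
carry_out(
  steps=[
    {"hand":0,"tx":0,"ty":0,"tz":0.2,"ax":0,"ay":0,"az":0},
    {"hand":0,"tx":0,"ty":0,"tz":0.2,"ax":0,"ay":0,"az":0},
    {"hand":0,"tx":0,"ty":0,"tz":0.15,"ax":0,"ay":0,"az":0},
    {"hand":0,"tx":0,"ty":0,"tz":0.15,"ax":0,"ay":0,"az":0},
    {"hand":0,"tx":0,"ty":0,"tz":0.1,"ax":0,"ay":0,"az":0},
    {"hand":0,"tx":0,"ty":0,"tz":0,"ax":0,"ay":0,"az":0},
    {"hand":0,"tx":0,"ty":0,"tz":0,"ax":0,"ay":0,"az":0},
    {"hand":0,"tx":0,"ty":0,"tz":0,"ax":0,"ay":0,"az":0},
    {"hand":0,"tx":0,"ty":0,"tz":0,"ax":0,"ay":0,"az":0},
    {"hand":0,"tx":0,"ty":0,"tz":0,"ax":0,"ay":0,"az":0},
  ],
)

```text
clock: 13.55
tcp_pos: [618.3, 132.6, 163.7]
orientation: [[-0.477, 0.879, -0.0], [0.879, 0.477, 0.0], [0.0, 0.0, -1.0]]
wrist_force: [-0.6, 0.6, -1.2]
grip_width: 26.0
grip_force: 30.0
```

Emit:
carry_out(
  steps=[
    {"hand":0,"tx":0,"ty":0,"tz":0.05,"ax":0,"ay":0,"az":0},
    {"hand":0,"tx":0,"ty":0,"tz":0.05,"ax":0,"ay":0,"az":0},
    {"hand":0,"tx":0,"ty":0,"tz":0.05,"ax":0,"ay":0,"az":0},
    {"hand":0,"tx":0,"ty":0,"tz":0,"ax":0,"ay":0,"az":0},
    {"hand":0,"tx":0,"ty":0,"tz":0,"ax":0,"ay":0,"az":0},
    {"hand":0,"tx":0,"ty":0,"tz":0,"ax":0,"ay":0,"az":0},
    {"hand":0,"tx":0,"ty":0,"tz":0,"ax":0,"ay":0,"az":0},
    {"hand":0,"tx":0,"ty":0,"tz":0,"ax":0,"ay":0,"az":0},
    {"hand":0,"tx":0,"ty":0,"tz":0,"ax":0,"ay":0,"az":0},
    {"hand":0,"tx":0,"ty":0,"tz":0,"ax":0,"ay":0,"az":0},
  ],
)

```text
clock: 14.55
tcp_pos: [618.4, 132.6, 163.6]
orientation: [[-0.477, 0.879, 0.001], [0.879, 0.477, -0.0], [-0.001, 0.0, -1.0]]
wrist_force: [-3.1, -1.3, 7.2]
grip_width: 25.6
grip_force: 30.0
```

Run:
```python
from h import *
s=arm.get_state(); print(s['tcp_pos'],s['wrist_force'].round(1),s['wrist_torque'].round(3))
```

```text
[618.39762817 132.57957243 163.64277623] [-3.1 -1.3  7.2] [-0.283  0.895  0.02 ]
```

Contact at the right height (7 N), so it is seated. Turn anticlockwise to near the stop.

Emit:
carry_out(
  steps=[
    {"hand":0,"tx":0,"ty":0,"tz":-0.07,"ax":0,"ay":0,"az":-0.3},
    {"hand":0,"tx":0,"ty":0,"tz":0,"ax":0,"ay":0,"az":-0.6},
    {"hand":0,"tx":0,"ty":0,"tz":0,"ax":0,"ay":0,"az":-0.7},
    {"hand":0,"tx":0,"ty":0,"tz":0,"ax":0,"ay":0,"az":-0.7},
    {"hand":0,"tx":0,"ty":0,"tz":0,"ax":0,"ay":0,"az":-0.7},
    {"hand":0,"tx":0,"ty":0,"tz":0,"ax":0,"ay":0,"az":-0.7},
    {"hand":0,"tx":0,"ty":0,"tz":0,"ax":0,"ay":0,"az":-0.7},
    {"hand":0,"tx":0,"ty":0,"tz":0,"ax":0,"ay":0,"az":-0.7},
    {"hand":0,"tx":0,"ty":0,"tz":0,"ax":0,"ay":0,"az":-0.7},
    {"hand":0,"tx":0,"ty":0,"tz":0,"ax":0,"ay":0,"az":-0.5},
  ],
)

```text
clock: 15.55
tcp_pos: [617.6, 133.0, 163.6]
orientation: [[-0.917, 0.398, -0.001], [0.398, 0.917, 0.0], [0.001, -0.0, -1.0]]
wrist_force: [-4.3, 0.2, 6.6]
grip_width: 26.0
grip_force: 30.0
```

Emit:
carry_out(
  steps=[
    {"hand":0,"tx":0,"ty":0,"tz":0,"ax":0,"ay":0,"az":-0.3},
    {"hand":0,"tx":0,"ty":0,"tz":0,"ax":0,"ay":0,"az":-0.2},
    {"hand":0,"tx":0,"ty":0,"tz":0,"ax":0,"ay":0,"az":0},
    {"hand":0,"tx":0,"ty":0,"tz":0,"ax":0,"ay":0,"az":0},
    {"hand":0,"tx":0,"ty":0,"tz":0,"ax":0,"ay":0,"az":0},
    {"hand":0,"tx":0,"ty":0,"tz":0,"ax":0,"ay":0,"az":0},
    {"hand":0,"tx":0,"ty":0,"tz":0,"ax":0,"ay":0,"az":0},
    {"hand":0,"tx":0,"ty":0,"tz":0,"ax":0,"ay":0,"az":0},
    {"hand":0,"tx":0,"ty":0,"tz":0,"ax":0,"ay":0,"az":0},
    {"hand":0,"tx":0,"ty":0,"tz":0,"ax":0,"ay":0,"az":0},
  ],
)

```text
clock: 16.55
tcp_pos: [617.5, 133.1, 163.6]
orientation: [[-0.936, 0.352, -0.001], [0.352, 0.936, -0.0], [0.001, -0.0, -1.0]]
wrist_force: [-5.0, 0.5, 6.0]
grip_width: 25.5
grip_force: 30.0
```

```bash
cat > st.py <<'E'
from h import *
s=arm.get_state(); o=s['orientation']; print(s['clock'],s['tcp_pos'],s['wrist_force'].round(1),s['wrist_torque'].round(3),s['grip_width'],np.degrees(np.arctan2(o[1,0],o[0,0])))
E
python3 st.py
```

```text
16.55 [617.52472671 133.07881681 163.62888228] [-5.   0.5  6. ] [-0.036  1.023  0.05 ] 25.504086736912196 159.38576108451494
```

Emit:
carry_out(
  steps=[
    {"hand":0,"tx":0,"ty":0,"tz":0,"ax":0,"ay":0,"az":-0.15},
    {"hand":0,"tx":0,"ty":0,"tz":0,"ax":0,"ay":0,"az":-0.15},
    {"hand":0,"tx":0,"ty":0,"tz":0,"ax":0,"ay":0,"az":-0.15},
    {"hand":0,"tx":0,"ty":0,"tz":0,"ax":0,"ay":0,"az":-0.15},
    {"hand":0,"tx":0,"ty":0,"tz":0,"ax":0,"ay":0,"az":0},
    {"hand":0,"tx":0,"ty":0,"tz":0,"ax":0,"ay":0,"az":0},
    {"hand":0,"tx":0,"ty":0,"tz":0,"ax":0,"ay":0,"az":0},
    {"hand":0,"tx":0,"ty":0,"tz":0,"ax":0,"ay":0,"az":0},
    {"hand":0,"tx":0,"ty":0,"tz":0,"ax":0,"ay":0,"az":0},
    {"hand":0,"tx":0,"ty":0,"tz":0,"ax":0,"ay":0,"az":0},
  ],
)

```text
clock: 17.55
tcp_pos: [617.5, 133.0, 163.6]
orientation: [[-0.956, 0.293, -0.001], [0.293, 0.956, -0.0], [0.001, -0.001, -1.0]]
wrist_force: [-5.4, -0.1, 7.1]
grip_width: 25.6
grip_force: 30.0
```

```bash
python3 st.py
```

```text
17.55 [617.47184889 133.02573029 163.6343275 ] [-5.4 -0.1  7.1] [-0.028  1.028  0.014] 25.579565843306437 162.9850826711963
```

Emit:
carry_out(
  steps=[
    {"hand":0,"tx":0,"ty":0,"tz":0,"ax":0,"ay":0,"az":-0.15},
    {"hand":0,"tx":0,"ty":0,"tz":0,"ax":0,"ay":0,"az":-0.15},
    {"hand":0,"tx":0,"ty":0,"tz":0,"ax":0,"ay":0,"az":-0.15},
    {"hand":0,"tx":0,"ty":0,"tz":0,"ax":0,"ay":0,"az":-0.15},
    {"hand":0,"tx":0,"ty":0,"tz":0,"ax":0,"ay":0,"az":0},
    {"hand":0,"tx":0,"ty":0,"tz":0,"ax":0,"ay":0,"az":0},
    {"hand":0,"tx":0,"ty":0,"tz":0,"ax":0,"ay":0,"az":0},
    {"hand":0,"tx":0,"ty":0,"tz":0,"ax":0,"ay":0,"az":0},
    {"hand":0,"tx":0,"ty":0,"tz":0,"ax":0,"ay":0,"az":0},
    {"hand":0,"tx":0,"ty":0,"tz":0,"ax":0,"ay":0,"az":0},
  ],
)

```text
clock: 18.55
tcp_pos: [617.4, 133.0, 163.6]
orientation: [[-0.973, 0.232, -0.001], [0.232, 0.973, -0.0], [0.001, -0.001, -1.0]]
wrist_force: [-5.3, -1.2, 7.9]
grip_width: 26.0
grip_force: 30.0
```

```bash
python3 st.py
```

```text
18.55 [617.37564048 133.03414212 163.6187134 ] [-5.3 -1.2  7.9] [ 0.008  1.093 -0.002] 25.998597982453255 166.58606140589836
```

The torque is not rising as expected, so I'll check the knob angle in a picture.

Run:
```python
from h import *
import pickle
d=cam('wrist'); pickle.dump(d,open('z.pkl','wb'))
a=cv2.resize(np.clip(d[0][60:300,200:440]*1.6,0,255).astype(np.uint8),(480,480),interpolation=cv2.INTER_CUBIC)
save('z.png',a)
```

```text
(no output)
```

View pics/z.png

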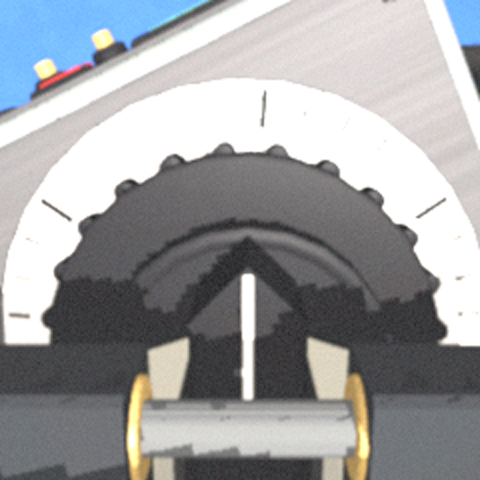

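The nose (248,240) is now slightly anticlockwise of the zero mark (264,108), so the drive is at the stop apart from hole slack. I'll push a little more and watch the torque.

Emit:
carry_out(
  steps=[
    {"hand":0,"tx":0,"ty":0,"tz":0,"ax":0,"ay":0,"az":-0.1},
    {"hand":0,"tx":0,"ty":0,"tz":0,"ax":0,"ay":0,"az":-0.1},
    {"hand":0,"tx":0,"ty":0,"tz":0,"ax":0,"ay":0,"az":-0.1},
    {"hand":0,"tx":0,"ty":0,"tz":0,"ax":0,"ay":0,"az":-0.1},
    {"hand":0,"tx":0,"ty":0,"tz":0,"ax":0,"ay":0,"az":0},
    {"hand":0,"tx":0,"ty":0,"tz":0,"ax":0,"ay":0,"az":0},
    {"hand":0,"tx":0,"ty":0,"tz":0,"ax":0,"ay":0,"az":0},
    {"hand":0,"tx":0,"ty":0,"tz":0,"ax":0,"ay":0,"az":0},
    {"hand":0,"tx":0,"ty":0,"tz":0,"ax":0,"ay":0,"az":0},
    {"hand":0,"tx":0,"ty":0,"tz":0,"ax":0,"ay":0,"az":0},
  ],
)

```text
clock: 19.6
tcp_pos: [617.2, 133.0, 163.6]
orientation: [[-0.981, 0.193, -0.002], [0.193, 0.981, 0.0], [0.002, -0.0, -1.0]]
wrist_force: [-6.3, -0.1, 7.9]
grip_width: 25.7
grip_force: 30.1
```

```bash
python3 st.py
```

```text
19.6 [617.15703906 133.01495343 163.6059937 ] [-6.3 -0.1  7.9] [ 0.068  1.316 -0.717] 25.718156387611913 168.87382900233845
```

Torque −0.72 N m: hard on the stop. Back off about 3.6° into the slack to unload, then release slowly and rise.

Emit:
carry_out(
  steps=[
    {"hand":0,"tx":0,"ty":0,"tz":0,"ax":0,"ay":0,"az":0.2},
    {"hand":0,"tx":0,"ty":0,"tz":0,"ax":0,"ay":0,"az":0.2},
    {"hand":0,"tx":0,"ty":0,"tz":0,"ax":0,"ay":0,"az":0.2},
    {"hand":0,"tx":0,"ty":0,"tz":0,"ax":0,"ay":0,"az":0},
    {"hand":0,"tx":0,"ty":0,"tz":0,"ax":0,"ay":0,"az":0},
    {"hand":0,"tx":0,"ty":0,"tz":0,"ax":0,"ay":0,"az":0},
    {"hand":0,"tx":0,"ty":0,"tz":0,"ax":0,"ay":0,"az":0},
    {"hand":0,"tx":0,"ty":0,"tz":0,"ax":0,"ay":0,"az":0},
    {"hand":0,"tx":0,"ty":0,"tz":0,"ax":0,"ay":0,"az":0},
    {"hand":0,"tx":0,"ty":0,"tz":0,"ax":0,"ay":0,"az":0},
  ],
)

```text
clock: 20.6
tcp_pos: [617.7, 132.9, 163.6]
orientation: [[-0.968, 0.253, -0.001], [0.253, 0.968, -0.0], [0.001, -0.0, -1.0]]
wrist_force: [-3.8, -0.3, 6.6]
grip_width: 25.8
grip_force: 30.0
```

```bash
python3 st.py
```

```text
20.6 [617.73641589 132.90337534 163.61321158] [-3.8 -0.3  6.6] [-0.027  0.874 -0.056] 25.772674981383027 165.35692456328584
```

Emit:
carry_out(
  steps=[
    {"hand":35,"tx":0,"ty":0,"tz":0,"ax":0,"ay":0,"az":0},
    {"hand":40,"tx":0,"ty":0,"tz":-0.1,"ax":0,"ay":0,"az":0},
    {"hand":50,"tx":0,"ty":0,"tz":0,"ax":0,"ay":0,"az":0},
    {"hand":60,"tx":0,"ty":0,"tz":0,"ax":0,"ay":0,"az":0},
    {"hand":70,"tx":0,"ty":0,"tz":0,"ax":0,"ay":0,"az":0},
    {"hand":70,"tx":0,"ty":0,"tz":0,"ax":0,"ay":0,"az":0},
    {"hand":70,"tx":0,"ty":0,"tz":-1,"ax":0,"ay":0,"az":0},
    {"hand":70,"tx":0,"ty":0,"tz":-2,"ax":0,"ay":0,"az":0},
    {"hand":70,"tx":0,"ty":0,"tz":-2,"ax":0,"ay":0,"az":0},
    {"hand":70,"tx":0,"ty":0,"tz":-2,"ax":0,"ay":0,"az":0},
  ],
)

```text
clock: 21.6
tcp_pos: [618.4, 132.8, 235.4]
orientation: [[-0.967, 0.253, 0.0], [0.253, 0.967, 0.0], [-0.0, 0.0, -1.0]]
wrist_force: [-0.0, 0.1, 0.2]
grip_width: 64.2
grip_force: 0.0
```

Emit:
carry_out(
  steps=[
    {"hand":100,"tx":-1,"ty":0,"tz":-1,"ax":0,"ay":0,"az":0},
    {"hand":100,"tx":-1.5,"ty":0,"tz":0,"ax":0,"ay":0,"az":0},
    {"hand":100,"tx":-1.5,"ty":0,"tz":0,"ax":0,"ay":0,"az":0},
    {"hand":100,"tx":-1,"ty":0,"tz":0,"ax":0,"ay":0,"az":0},
    {"hand":100,"tx":0,"ty":0,"tz":0,"ax":0,"ay":0,"az":0},
    {"hand":100,"tx":0,"ty":0,"tz":0,"ax":0,"ay":0,"az":0},
    {"hand":100,"tx":0,"ty":0,"tz":0,"ax":0,"ay":0,"az":0},
    {"hand":100,"tx":0,"ty":0,"tz":0,"ax":0,"ay":0,"az":0},
    {"hand":100,"tx":0,"ty":0,"tz":0,"ax":0,"ay":0,"az":0},
    {"hand":100,"tx":0,"ty":0,"tz":0,"ax":0,"ay":0,"az":0},
  ],
)

```text
clock: 22.6
tcp_pos: [666.5, 120.0, 244.0]
orientation: [[-0.967, 0.253, 0.0], [0.253, 0.967, -0.0], [-0.0, -0.0, -1.0]]
wrist_force: [0.4, 0.3, -0.5]
grip_width: 92.0
grip_force: 0.0
```

```bash
python3 st.py
python3 - <<'E'
from h import *
import pickle
d=cam('wrist'); pickle.dump(d,open('e.pkl','wb'))
save('e.png',cv2.resize(np.clip(d[0][0:300,160:480]*1.6,0,255).astype(np.uint8),(640,600),interpolation=cv2.INTER_CUBIC))
E
```

```text
22.6 [666.48039871 120.03581911 244.01107804] [ 0.4  0.3 -0.5] [0.092 0.001 0.005] 91.97831700010202 165.3153293644597
```

View pics/e.png

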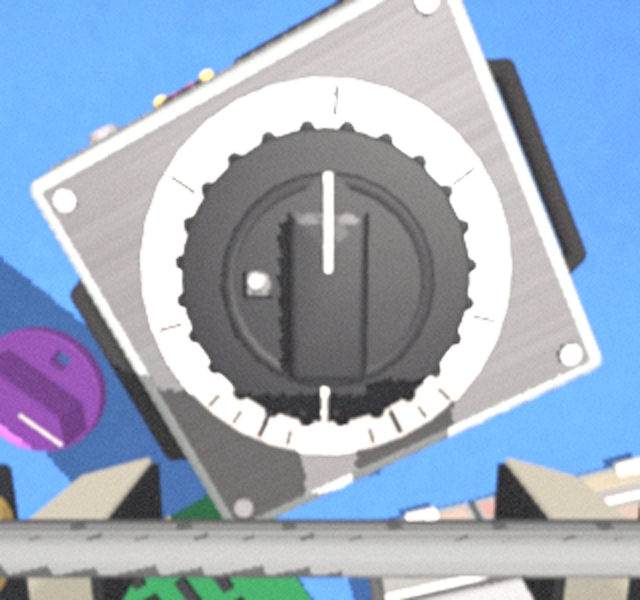

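The knob is seated with the pin showing through its hole at (257,282), line (328,175)–(328,270), zero mark (337,100), coarse mark (325,400). Check pin and coarse mark numerically.

Run:
```python
from h import *
import pickle
im,K,R,t=pickle.load(open('e.pkl','rb'))
f=lambda p,z: ray(K,R,t,(160+(p[0]+.5)/2-.5,(p[1]+.5)/2-.5),z)
az=lambda v: np.degrees(np.arctan2(v[1],v[0])).round(1)
C=np.array([618.3,132.5,0])
P=f((257.5,282),157); a=f((328,175),195);b=f((328,270),195)
print('pin',P,np.linalg.norm((P-C)[:2]),'nose eq',az(P-C)-90+360,'line',az(a-b),a,b)
print('mark',az(f((337,100),124)-C))
for p in((325,388),(325,418)):
    v=f(p,142)-C; print('coarse now',az(v),np.linalg.norm(v[:2]))
im,K,R,t=pickle.load(open('dial.pkl','rb'))
for p in((615,322),(663,336)):
    v=ray(K,R,t,(130+p[0]/2.5,p[1]/2.5),142)-C; print('coarse before',az(v),np.linalg.norm(v[:2]))
```

```text
pin [610.34481696 107.1350383  157.        ] 26.583194304297997 nose eq 162.6 line 165.4 [582.2490151  142.97864518 195.        ] [610.83761361 135.51031543 195.        ]
mark 161.6
coarse now -14.9 45.19102336304404
coarse now -14.9 58.79261743107337
coarse before -15.6 44.26990400215457
coarse before -15.6 59.85420391273956
```

The drive sits at 162.6° (zero 162°), the knob is within 0.05 rad of it, and the coarse ring is unmoved. Hand in.

```bash
python3 -c "
from workcell import arm
print(arm.sign_off())"
```

```text
the job is handed in; nothing more can be done
None
```

The fine knob is fitted fully down over the shaft and pin, turned anticlockwise to its zero stop and released, and the job is handed in; in the last picture the drive was within about 1° of zero, the knob within 0.05 rad of the drive and the coarse ring unmoved, but no verdict came back.

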